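# Unstop the vial dryer and collect the batch

### The arm

A 6-joint arm with a two-finger parallel gripper is mounted at the origin on a cart in front of the work surface, level with it; the furniture and walls round the work are solid. World frame = base frame: x ahead of the robot, y to its left, z up, the work surface at z = 0. Lengths are in m, angles in rad, forces in N, time in s.
With the tool pointing down it reaches from about 0.35 to 0.975 m from the base axis. Payload 4.9 kg.
Tool frame: the origin (TCP) lies midway between the tips of the shut fingers; the grasp point (between the pads) lies 19 mm behind it; z points along the fingers, y is the line along which they close (so a half turn about z gives the same grasp; the last joint's range is limited). The gripper opens to 85 mm and grips with 20 to 120 N. Pads are 22 mm wide; open, the fingers measure 114 mm over their backs; the gripper's body (76 mm by 85 mm) begins 54 mm behind the grasp point. The pads swing forward as they close: fully open they stand 13 mm farther back than shut.
Start: joints at [1.151, 0.053, 1.613, -0, 1.476, -0.119], TCP at [0.185, 0.597, 0.231] pointing down, gripper open.
Joint ranges: [-3.01, 3.01], [-1.01, 2.22], [0.06, 2.58], [-1.02, 4.17], [0.09, 2.62], [-3.14, 3.14]. Speed limits (rad/s): [2.57, 2.57, 3.14, 3.14, 3.14, 3.14].

### API

Orientations are given as a rotation vector (axis times angle).
In Python, from station import ctrl gives the robot as it stands. The module is installed in compiled form; this text tells all that it offers.
- The arm moves only by the shell command python3 -m handwheel 'ROWS' [OPENING] [FORCE]. ROWS is JSON, a list of rows, each a list of 2 entries, a list of its own where there are three numbers: the shift along the tool's x, y, z in cm, then the turn, a rotation vector about the tool's x, y, z in rad. In form: [[[tx, ty, tz], [ax, ay, az]], ...]. A call has 1 to 5 rows; each row is the pose to reach, as a shift and turn from the pose commanded when the call began, along the tool's axes at that moment; what a row does not reach only later rows make up. A row lasts 1/8 s, in which the tool goes at most 62.5 mm and 10.7 degrees, less where a joint would pass 70% of its speed; a pose out of reach is approached as far as the arm can. A call with a gripper value outside its range is refused whole. OPENING is the gripper's target within -1 to 1 (shut at 1, half-way at 0, fully open at -1), set as the call begins (- or left out, the last holds). The fingers move at their own pace and stop on an object; FORCE is the grip in N (left out, the last holds). Time passes only in rows, so rows that repeat a pose let the fingers close. It gives the time, the measured TCP pose, the force, the opening and the grip force at its end, in the units of the state.
- ctrl.get_obs(): the state, without advancing time (a new reading comes with each control period).
- ctrl.get_image(name): name is "scene" or "side" or "wrist"; returns the picture (400x640x3 uint8, blue, green, red); there is no depth.
- ctrl.calibration(name): a dict with "fx", "fy", "cx", "cy" (pixels), "R" (3x3) and "t" (3): a world point X has camera coordinates R X + t. Camera axes: x right, y down, z forward; pixel columns grow to the right and rows downward; lengths in m; the calibration is good to about 2 mm. A picture is of the moment at which its call begins: read the wrist's pose just before it. calibration takes no time and is no camera call; for the wrist camera it gives the pose at the moment of the call.
- ctrl.finish_job(): hands the job in; it is judged then, once.
Trained networks look in the newest picture that a camera, given by its name, has taken for a name from the list of things; names that differ only in an ending like _2 or _b are one class to them, and where a whole thing is asked for, a point or a joint stands for the part that bears it (a point fixed in the world has none). Each returns a list of dicts, best first, with "score" (0 to 1); they miss things now and then, are a little off and sometimes report something else, mostly with a low value. They report only what shows in the picture. A call takes as long as a camera call. They do not tell look-alikes from the thing itself.
- ctrl.look_for(camera, query): "position" ([column, row] in pixels, amid what is visible of it).
- ctrl.landmark_of(camera, query): "position" ([column, row] in pixels: a listed point, or the origin of a listed thing).
The state is a dict: "t": time; "q": joint angles; "dq": joint speeds; "effort": joint torques, N m; "tool_pos": TCP position; "tool_rot": TCP orientation; "contact_force": force on the tool from outside, world axes, zero at the start; "wrist_torque": the same for the moment, N m; "opening": finger opening in m; "grip_force": force on a finger pad.
Only numpy, scipy, OpenCV 4.12 (cv2) and the standard library are available. Lean on these libraries where they do the work, as an engineer would, in place of code of your own. Each camera call takes 0.05 s, during which the arm holds its last target. There are 200 camera calls.

### The job

Empty the bench vial dryer: rock the tapered stopper in its outlet side to side, both ways, while lifting until it comes free, and put the stopper in the kidney dish. The vials still in the chute then roll down to those already lying in the dryer's catch tray; collect every vial into the open aluminium tray, leave both vessels standing level on the desk, and leave the bottle, the stamp and the logger alone.

Things in the scene. Friction and masses are not known exactly. Their poses are not given: they have to be found in the camera images.
- dryer: bench vial dryer, fixed, pose varies. Origin on the desk straight below the outlet stopper; +x points from the catch tray up the chute to the white rear housing (112 mm tall, from x = 118 mm), +y to its left. A chute 36 mm wide under a clear cover slopes down to -x at 0.25 rad; the stopper's lower end bars it. Once the stopper is out, the vials roll under the outlet block into the tray
- tray_floor (a point): centre of the floor of the dryer's open dark steel catch tray, 8 mm over the desk, axes as the dryer's. Inside it reaches 61 mm either way along x and 91 mm either way along y; walls 4 mm thick, tops 16 mm above this point
- outlet (a point): seat of the stopper in the grey outlet block (48 x 100 mm, top 82 mm over the desk, with a rubber pad on top at each y side, pad tops at 90 mm): on the axis, 56 mm over the desk, the point about which the seated stopper rocks. Axes as the dryer's
- stopper: grey tapered stopper, 50 to 95 g, 100 mm tall. Origin at the centre of its lower end, z up its axis; at the start upright, 32 mm over the desk, x and y as the dryer's. Cone 22 mm thick at the bottom, 33 mm at z = 40 mm; shoulder 30 (x) x 38 (y) mm, z = 38 to 46; neck 20 x 28 mm to z = 64; grip tab 14 mm thick (x), 28 mm wide (y), z = 64 to 100
- stopper_grip (a point): point on the stopper's axis in the middle of the grip tab, 84 mm above its lower end, 116 mm over the desk at the start
- stopper_middle (a point): point on the stopper's axis, in its shoulder, 45 mm above its lower end. The two pads clip over the y ends of the shoulder: a straight pull stops after about 4 mm. Rocked about 15 deg along y about the outlet point, the neck pushes that side's pad out; with both pads out the stopper lifts free
- pad_left (a joint): how far the rubber pad on the dryer's +y side is pushed out (m), 0 to 0.008; about 9 N of friction, it stays where it is pushed. At 0 it overlaps the shoulder by 3.5 mm; from about 0.0045 on it is clear of an upright stopper
- pad_right (a joint): the same for the pad on the dryer's -y side
- tote: open aluminium tray for the dried vials, 150 (x) x 190 (y) x 38 mm, walls 4 mm and floor 4 mm thick, loose, 0.6 kg, origin at the centre of its underside
- dish: steel kidney dish for the used stopper, 108 (x) x 209 (y) x 33 mm, sloping walls, floor 4 mm thick, loose, 0.4 kg, origin under its middle on the desk; its straighter side faces +x, the round one -x
- bottle: bystander: amber bottle with a black cap, 46 mm thick, 108 mm tall, origin at the foot
- stamp: bystander: rubber stamp with a turned wooden handle, 23 x 46 x 70 mm, origin at the foot
- logger: bystander: cream temperature logger, 52 x 82 x 17 mm, origin at the underside
- vial1_mid (a point): middle of a small glass vial, 16 mm thick, 35 mm long with a white collar, 12 g; its z runs along the vial to the collar; it starts lying across the chute behind the stopper
- vial2_mid (a point): middle of a small glass vial, 16 mm thick, 35 mm long with a white collar, 12 g; its z runs along the vial to the collar; it starts lying across the chute behind the stopper
- vial3_mid (a point): middle of a small glass vial, 16 mm thick, 35 mm long with a white collar, 12 g; its z runs along the vial to the collar; it starts lying across the chute behind the stopper
- vial4_mid (a point): middle of a small glass vial, 16 mm thick, 35 mm long with a white collar, 12 g; its z runs along the vial to the collar; it starts lying across the chute behind the stopper
- vial5_mid (a point): middle of a small glass vial, 16 mm thick, 35 mm long with a white collar, 12 g; its z runs along the vial to the collar; it starts lying in the catch tray, or is absent (two to four of vial5 to vial8 are there)
- vial6_mid (a point): middle of a small glass vial, 16 mm thick, 35 mm long with a white collar, 12 g; its z runs along the vial to the collar; it starts lying in the catch tray, or is absent (two to four of vial5 to vial8 are there)
- vial7_mid (a point): middle of a small glass vial, 16 mm thick, 35 mm long with a white collar, 12 g; its z runs along the vial to the collar; it starts lying in the catch tray, or is absent (two to four of vial5 to vial8 are there)
- vial8_mid (a point): middle of a small glass vial, 16 mm thick, 35 mm long with a white collar, 12 g; its z runs along the vial to the collar; it starts lying in the catch tray, or is absent (two to four of vial5 to vial8 are there)
There are look-alikes about, which are no part of the job. Of the things like the stopper, leave any that is green or yellow; of the rest the larger one is meant.

How it is judged:
By the outcome, as a careful person would: the job done as asked, in the order asked, and still so for the second after the job is handed in, with the robot touching nothing.
Of vial5, vial6, vial7, vial8 only 2 to 4 are there at a start; the rules pass over those that are not, and their reading is None.
At some moment in a run one of tote, dish may be knocked a few centimetres aside while the robot is not near it.
Once in a run the grip may slacken for a moment while it holds something.
It also fails if it takes over 210 s, if anything falls off the work surface, if the arm or the gripper's body presses on something with over 40 N, if the wrist force passes 120 N, or if a joint passes its speed limit or range.

## Working session

There is one attempt and no reset: what is moved stays moved. The work goes in short steps, Python scripts to look and compute and a shell command to move; the robot and the scene stay as the last step left them, time stands still between calls to the robot, and variables do not carry over. Pictures are saved under pics/ and viewed, at most 14 in all, crops included, and the job is handed in when it is done.

```bash
mkdir -p pics; ls; python3 - <<'E'
from station import ctrl
import cv2,numpy as np
o=ctrl.get_obs();print(o)
for c in ("scene","side"):
    im=ctrl.get_image(c);cv2.imwrite(f"pics/{c}0.png",im)
    k=ctrl.calibration(c);print(c,{a:np.round(b,3).tolist() for a,b in k.items()})
    for q in ["dryer","tray_floor","outlet","stopper","stopper_grip","tote","dish","bottle","stamp","logger","vial5_mid"]:
        print(c,q,[(np.round(d["position"]).astype(int).tolist(),round(d["score"],2)) for d in ctrl.landmark_of(c,q)[:5]])
E
```

```text
pics
{'t': 0.0, 'q': array([ 1.15100838e+00,  5.33510074e-02,  1.61432463e+00, -3.28973028e-05,
        1.47601406e+00, -1.18975591e-01]), 'dq': array([ 0.00027326,  0.00120766, -0.00114919, -0.00056576,  0.00065714,
       -0.00095119]), 'effort': array([ 1.11665024e-03, -3.93677258e+01, -3.70179069e+01, -7.78687195e-05,
        6.96096671e-03, -2.32133289e-05]), 'tool_pos': array([0.18491577, 0.5963473 , 0.23004836]), 'tool_rot': array([-0.47065139, -3.10560356,  0.00318838]), 'contact_force': array([-0.21905705,  0.1757456 ,  0.38040174]), 'wrist_torque': array([-0.0260102 , -0.01141236, -0.05031394]), 'grip_force': 0.0, 'opening': 0.08529193654849203}
scene {'fx': 399.231, 'fy': 399.231, 'cx': 315.985, 'cy': 196.179, 'R': [[0.694, -0.72, 0.018], [-0.336, -0.345, -0.876], [0.637, 0.602, -0.481]], 't': [-0.431, 0.294, 0.716]}
scene dryer []
scene tray_floor [([292, 245], 0.61)]
scene outlet [([318, 212], 0.62)]
scene stopper [([321, 220], 0.61), ([421, 272], 0.59), ([296, 219], 0.55), ([203, 207], 0.52)]
scene stopper_grip [([324, 194], 0.75), ([424, 239], 0.74), ([298, 195], 0.72)
[... 211 characters left out ...]
ene vial5_mid [([284, 232], 0.52)]
side {'fx': 382.343, 'fy': 382.343, 'cx': 313.482, 'cy': 200.459, 'R': [[-0.939, -0.345, -0.019], [-0.133, 0.41, -0.902], [0.319, -0.844, -0.431]], 't': [0.571, 0.174, 0.774]}
side dryer [([314, 233], 0.71)]
side tray_floor [([355, 235], 0.8)]
side outlet [([314, 216], 0.75)]
side stopper [([272, 246], 0.65), ([331, 188], 0.52), ([297, 251], 0.51)]
side stopper_grip [([314, 192], 0.77), ([332, 163], 0.59), ([269, 224], 0.43)]
side tote [([323, 339], 0.92), ([372, 225], 0.39)]
side dish [([392, 194], 0.88)]
side bottle [([252, 284], 0.75), ([391, 196], 0.22)]
side stamp [([322, 204], 0.65)]
side logger [([295, 202], 0.41)]
side vial5_mid [([341, 241], 0.38)]
```

View pics/scene0.png

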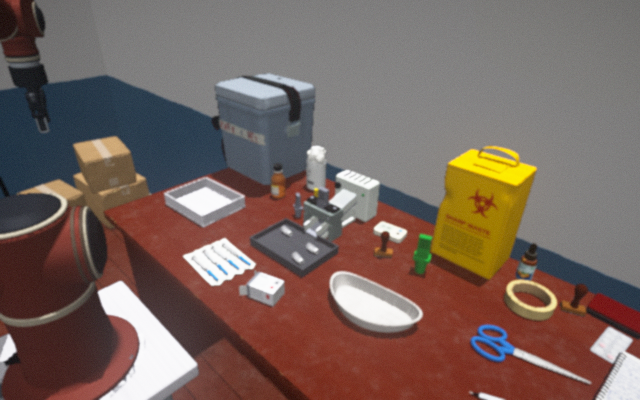

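View pics/side0.png

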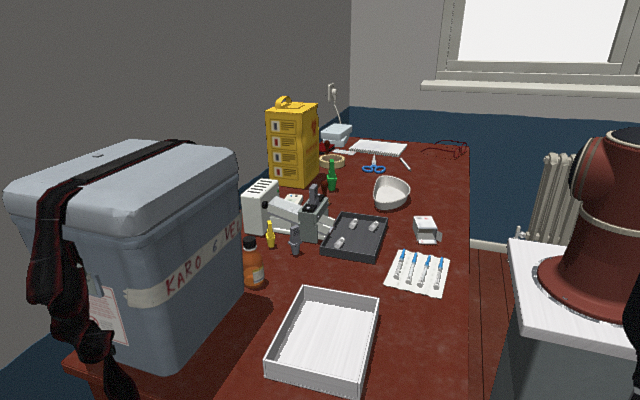

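Scene shows the tray with 3 vials at (286,230), (312,241) and (302,257), the outlet block with the grey stopper near (322,200), the tote at (205,200), and the dish at (373,303). In the side view the stopper is at (314,195) in its block, and the small grey look-alike is at (295,240).

```bash
cat > h.py <<'E'
from station import ctrl
import cv2,numpy as np
from scipy.spatial.transform import Rotation as Ro
def ray(k,p):
    R=np.array(k["R"]);t=np.array(k["t"])
    d=R.T@np.array([(p[0]-k["cx"])/k["fx"],(p[1]-k["cy"])/k["fy"],1]);return -R.T@t,d
def plane(k,p,z):
    c,d=ray(k,p);return c+d*(z-c[2])/d[2]
def tri(l):
    A=np.zeros((3,3));b=np.zeros(3)
    for k,p in l:
        c,d=ray(k,p);d=d/np.linalg.norm(d);M=np.eye(3)-np.outer(d,d);A+=M;b+=M@c
    return np.linalg.solve(A,b)
def proj(k,X):
    c=np.array(k["R"])@X+np.array(k["t"]);return np.array([k["fx"]*c[0]/c[2]+k["cx"],k["fy"]*c[1]/c[2]+k["cy"]])
def pose():
    o=ctrl.get_obs();return o["tool_pos"],Ro.from_rotvec(o["tool_rot"]),o
def down(yaw):  # tool z down, tool y along world angle yaw
    y=np.array([np.cos(yaw),np.sin(yaw),0]);z=np.array([0,0,-1.]);return Ro.from_matrix(np.c_[np.cross(y,z),y,z])
def delta(P,Rt,cur=None):
    """shift (cm) and turn in current tool axes to reach TCP P, rotation Rt"""
    p,R,_=pose() if cur is None else (*cur,0)
    return np.round(R.inv().apply(np.array(P)-p)*100,2).tolist(),np.round((R.inv()*Rt).as_rotvec(),3).tolist()
E
python3 - <<'E'
from h import *
S=ctrl.calibration("scene");D=ctrl.calibration("side")
for n,a,b,z in [("tray",(292,245),(355,235),.008),("outlet",(318,212),(314,216),.056),("grip",(324,194),(314,192),.116),("grip2",(318,194),(314,192),.116),("tote",(206,208),(323,339),0),("dish",(371,315),(392,194),0),("stamp",(381,252),(322,204),0),
  ("vialA",(286,230),(340,242),.016),("vialB",(312,241),(373,227),.016),("vialC",(302,257),(373,227),.016)]:
    print(n,np.round(tri([(S,a),(D,b)]),3),np.round(plane(S,a,z),3),np.round(plane(D,b,z),3))
p,R,_=pose();print(R.as_matrix().round(2))
for q in("vial5_mid","stopper_grip","pad_left"):
  for c in("scene","side"):print(q,c,[(np.round(d["position"]).tolist(),round(d["score"],2)) for d in ctrl.look_for(c,q)])
k=ctrl.calibration("wrist");print(k["fx"],np.array(k["R"]).round(2).tolist(),(-np.array(k["R"]).T@k["t"]).round(3))
E
```

```text
tray [ 0.507 -0.026  0.01 ] [ 0.507 -0.025  0.008] [ 0.509 -0.031  0.008]
outlet [ 0.612 -0.013  0.055] [ 0.615 -0.013  0.056] [ 0.61  -0.01   0.056]
grip [ 0.617 -0.029  0.114] [ 0.618 -0.029  0.116] [ 0.613 -0.021  0.116]
grip2 [ 0.61  -0.017  0.116] [ 0.607 -0.018  0.116] [ 0.613 -0.021  0.116]
tote [ 0.472  0.312 -0.005] [0.461 0.301 0.   ] [0.476 0.313 0.   ]
dish [ 0.463 -0.312  0.004] [ 0.463 -0.31   0.   ] [ 0.466 -0.323  0.   ]
stamp [ 0.655 -0.196 -0.003] [ 0.655 -0.197  0.   ] [ 0.651 -0.188  0.   ]
vialA [0.532 0.026 0.017] [0.535 0.028 0.016] [0.531 0.025 0.016]
vialB [ 0.495 -0.081  0.03 ] [ 0.548 -0.056  0.016] [ 0.472 -0.071  0.016]
vialC [ 0.479 -0.084  0.012] [ 0.483 -0.086  0.016] [ 0.472 -0.071  0.016]
[[-0.96  0.3   0.  ]
 [ 0.3   0.96  0.  ]
 [-0.    0.   -1.  ]]
vial5_mid scene []
vial5_mid side [([322.0, 342.0], 0.75), ([342.0, 241.0], 0.51)]
stopper_grip scene [([421.0, 255.0], 0.96), ([322.0, 199.0], 0.55), ([298.0, 205.0], 0.43)]
stopper_grip side [([315.0, 223.0], 0.67), ([314.0, 196.0], 0.65), ([291.0, 242.0], 0.59), ([269.0, 233.0], 0.49), ([333.0, 179.0], 0.48)]
pad_left scene [([310.0, 202.0], 0.65), ([277.0, 183.0], 0.39)]
pad_left side [([309.0, 207.0], 0.63)]
299.97916269174954 [[0.3, 0.96, 0.0], [0.9, -0.28, 0.33], [0.31, -0.1, -0.94]] [0.104 0.622 0.373]
```

```bash
python3 - <<'E'
from h import *
S=ctrl.calibration("scene");D=ctrl.calibration("side")
a=[plane(S,p,.024) for p in [(250,241),(286,222),(337,250),(301,272)]]
b=[plane(D,p,.024) for p in [(376,262),(320,256),(334,213),(389,217)]]
for l in(a,b):
    l=np.array(l)[:,:2];print(l.round(3).tolist(),l.mean(0).round(3)); print([np.degrees(np.arctan2(*(l[j]-l[i])[::-1])).round(1) for i,j in((0,1),(3,2),(3,0),(2,1))])
w1=([.43,.43,.29],down(.75));w2=([.58,-.02,.28],down(.14))
print(delta(*w1));print(delta(*w2,cur=w1))
E
```

```text
[[0.429, 0.046], [0.553, 0.048], [0.556, -0.134], [0.436, -0.131]] [ 0.494 -0.043]
[np.float64(1.1), np.float64(-1.2), np.float64(92.3), np.float64(91.0)]
[[0.431, 0.091], [0.553, 0.108], [0.586, -0.099], [0.441, -0.123]] [ 0.503 -0.006]
[np.float64(7.8), np.float64(9.1), np.float64(92.7), np.float64(98.9)]
([-28.33, -8.69, -5.87], [0.0, -0.0, 0.52])
([-43.15, -19.7, 1.0], [0.0, 0.0, 0.61])
```

```bash
python3 -m handwheel '[[[-28.3,-8.7,-6],[0,0,0.52]],[[-28.3,-8.7,-6],[0,0,0.52]],[[-28.3,-8.7,-6],[0,0,0.52]],[[-28.3,-8.7,-6],[0,0,0.52]],[[-28.3,-8.7,-6],[0,0,0.52]]]' -1; python3 - <<'E'
from h import *
print(delta([.43,.43,.29],down(.75)),delta([.57,-.02,.28],down(.14)))
E
```

```text
t: 2.12
tool_pos: [0.4315, 0.4285, 0.2921]
tool_rot: [1.254, 2.88, 0.001]
contact_force: [0.1, 0.3, -0.7]
opening: 0.0853
grip_force: 0.0
([0.21, -0.01, 0.21], [0.001, 0.0, -0.001]) ([-42.28, -20.4, 1.2], [0.001, -0.0, 0.609])
```

```bash
python3 -m handwheel '[[[-43,-20,1],[0,0,0.61]],[[-43,-20,1],[0,0,0.61]],[[-43,-20,1],[0,0,0.61]],[[-43,-20,1],[0,0,0.61]],[[-43,-20,1],[0,0,0.61]]]'; python3 - <<'E'
from h import *
print(delta([.57,-.02,.28],down(.14)))
E
```

```text
t: 2.75
tool_pos: [0.5267, 0.131, 0.285]
tool_rot: [2.06, 2.371, 0.001]
contact_force: [-0.4, 0.3, -0.2]
opening: 0.0854
grip_force: 0.0
([-15.55, 2.18, 0.5], [0.001, 0.0, -0.0])
```

```bash
python3 -m handwheel '[[[-15.5,2.2,0.5],[0,0,0]],[[-15.5,2.2,0.5],[0,0,0]],[[-15.5,2.2,0.5],[0,0,0]],[[-15.5,2.2,0.5],[0,0,0]]]'; python3 - <<'E'
from h import *
k=ctrl.calibration("wrist");im=ctrl.get_image("wrist");cv2.imwrite("pics/w1.png",im)
for q,z in [("tray_floor",.008),("outlet",.056),("stopper_grip",.116),("stopper_middle",.077),("pad_left",.09),("pad_right",.09),("vial5_mid",.016),("dryer",0)]:
    print(q,[(np.round(d["position"]).astype(int).tolist(),plane(k,d["position"],z).round(3).tolist(),round(d["score"],2)) for d in ctrl.landmark_of("wrist",q)])
E
```

```text
t: 3.25
tool_pos: [0.57, -0.0196, 0.2794]
tool_rot: [-2.065, -2.367, 0.001]
contact_force: [-0.0, 0.8, -0.6]
opening: 0.085
grip_force: 0.0
tray_floor [([269, 164], [0.504, -0.029, 0.008], 0.86)]
outlet [([353, 182], [0.617, -0.026, 0.056], 0.85), ([271, 164], [0.513, -0.018, 0.056], 0.53)]
stopper_grip [([360, 197], [0.617, -0.027, 0.116], 0.94), ([374, 96], [0.613, 0.075, 0.116], 0.69), ([350, 370], [0.649, -0.268, 0.116], 0.67), ([432, 109], [0.67, 0.071, 0.116], 0.58)]
stopper_middle [([348, 351], [0.652, -0.275, 0.077], 0.97), ([355, 186], [0.617, -0.026, 0.077], 0.9), ([351, 179], [0.611, -0.018, 0.077], 0.71), ([372, 94], [0.616, 0.078, 0.077], 0.69), ([424, 112], [0.677, 0.067, 0.077], 0.59)]Traceback (most recent call last):
  File "<stdin>", line 4, in <module>
ValueError: it knows: bottle, dish, dryer, logger, outlet, stamp, stopper, stopper_grip, stopper_middle, tote, tray_floor, vial1_mid, vial2_mid, vial3_mid, vial4_mid, vial5_mid, vial6_mid, vial7_mid, vial8_mid
```

View pics/w1.png

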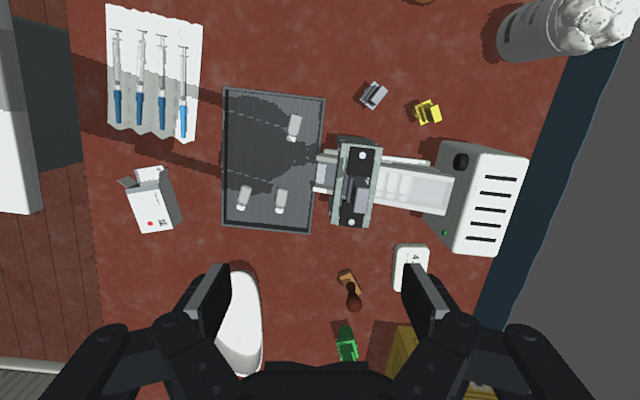

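The wrist view shows the stopper tab at about (358,195) in its block, vials at (295,127), (244,197) and (281,200), and the decoys at (374,95) grey and (428,112) yellow.

```bash
python3 - <<'E'
from h import *
k=ctrl.calibration("wrist")
l=np.array([plane(k,p,.024) for p in [(222,88),(326,99),(312,236),(222,228)]])[:,:2]
print(l.round(3).tolist(),l.mean(0).round(3)); print([np.degrees(np.arctan2(*(l[j]-l[i])[::-1])).round(1) for i,j in((0,1),(3,2),(3,0),(2,1))])
for n in [[(337,137),(383,147)],[(328,224),(372,229)]]:
    l=[plane(k,p,.082)[:2] for p in n];d=l[1]-l[0];print(np.round(l,3).tolist(),np.degrees(np.arctan2(d[1],d[0])))
im=cv2.imread("pics/w1.png")[70:250,210:540];cv2.imwrite("pics/w1c.png",cv2.resize(im,(792,432),interpolation=cv2.INTER_CUBIC))
E
```

```text
[[0.44, 0.064], [0.57, 0.07], [0.578, -0.12], [0.448, -0.125]] [ 0.509 -0.028]
[np.float64(2.4), np.float64(2.5), np.float64(92.3), np.float64(92.6)]
[[0.586, 0.032], [0.639, 0.028]] -3.8864054332269773
[[0.592, -0.073], [0.647, -0.072]] 1.0979709139463474
```

View pics/w1c.png

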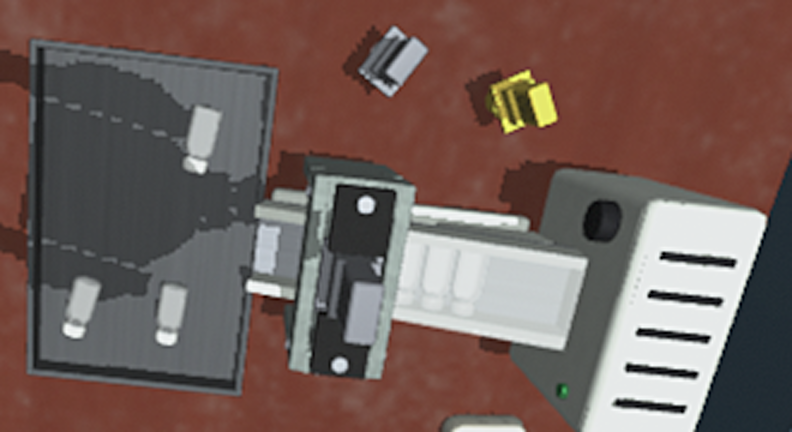

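The tray is at (0.509,-0.028) with yaw about 2.5°. Four vials are in the chute, since three show through the cover and one shows in the outlet gap, and three lie in the tray.

```bash
python3 - <<'E'
from h import *
print(delta([.6175,-.0255,.102],down(.042)))
E
```

```text
([-1.58, 4.61, 17.79], [0.0, -0.0, 0.1])
```

```bash
python3 -m handwheel '[[[-1.6,4.6,2],[0,0,0.1]],[[-1.6,4.6,8],[0,0,0.1]],[[-1.6,4.6,13],[0,0,0.1]],[[-1.6,4.6,13],[0,0,0.1]],[[-1.6,4.6,13],[0,0,0.1]]]'; python3 - <<'E'
from h import *
k=ctrl.calibration("wrist");im=ctrl.get_image("wrist")
print(delta([.6175,-.0255,.102],down(.042)))
for q,z in [("outlet",.056),("stopper_grip",.116)]:
    print(q,[(np.round(d["position"]).astype(int).tolist(),plane(k,d["position"],z).round(3).tolist(),round(d["score"],2)) for d in ctrl.landmark_of("wrist",q)])
E
```

```text
t: 4.12
tool_pos: [0.6188, -0.0264, 0.1522]
tool_rot: [2.174, 2.265, 0.003]
contact_force: [0.2, -0.2, -0.5]
opening: 0.0854
grip_force: 0.0
([0.14, -0.22, 5.14], [0.005, 0.001, -0.001])
outlet [([315, 237], [0.618, -0.055, 0.056], 0.47)]
stopper_grip [([421, 89], [0.673, 0.066, 0.116], 0.98), ([313, 237], [0.616, -0.026, 0.116], 0.71), ([332, 72], [0.623, 0.073, 0.116], 0.62)]
```

```bash
python3 -m handwheel '[[[0,-0.2,5],[0,0,0]],[[0,-0.2,5],[0,0,0]],[[0,-0.2,5],[0,0,0]]]'; python3 -m handwheel '[[[0,0,0],[0,0,0]],[[0,0,0],[0,0,0]],[[0,0,0],[0,0,0]],[[0,0,0],[0,0,0]],[[0,0,0],[0,0,0]]]' 1 70
```

```text
t: 4.65
tool_pos: [0.6167, -0.0272, 0.1019]
tool_rot: [2.175, 2.264, 0.002]
contact_force: [0.3, -0.5, 1.1]
opening: 0.0851
grip_force: 0.0
t: 5.28
tool_pos: [0.6168, -0.0271, 0.1002]
tool_rot: [2.175, 2.264, 0.003]
contact_force: [5.3, -0.4, -2.0]
opening: 0.013
grip_force: 69.5
```

```bash
python3 -m handwheel '[[[-0.67,0,-0.05],[0,0.15,0]],[[-1.24,0,0.07],[0,0.28,0]],[[-1.37,0,0.1],[0,0.31,0]],[[-1.37,0,0.1],[0,0.31,0]]]';  python3 -m handwheel '[[[0.67,0,0.05],[0,-0.15,0]],[[1.33,0,0.15],[0,-0.3,0]],[[1.33,0,0.15],[0,-0.3,0]]]'
```

```text
t: 5.78
tool_pos: [0.6174, -0.0398, 0.1]
tool_rot: [-2.01, -2.091, -0.321]
contact_force: [2.1, 6.7, 2.7]
opening: 0.0132
grip_force: 70.0
t: 6.15
tool_pos: [0.6169, -0.0261, 0.1019]
tool_rot: [-2.171, -2.268, -0.012]
contact_force: [5.2, 1.2, -2.1]
opening: 0.0133
grip_force: 69.3
```

```bash
python3 -m handwheel '[[[0.67,0,-0.05],[0,-0.15,0]],[[1.24,0,0.07],[0,-0.28,0]],[[1.37,0,0.1],[0,-0.31,0]],[[1.37,0,0.1],[0,-0.31,0]]]';  python3 -m handwheel '[[[-0.67,0,0.05],[0,0.15,0]],[[-1.36,0,0.1],[0,0.31,0]],[[-1.36,0,0.1],[0,0.31,0]]]'; python3 - <<'E'
from h import *
p,R,o=pose();print(R.as_matrix().round(3));
k=ctrl.calibration("wrist");im=ctrl.get_image("wrist");cv2.imwrite("pics/w2.png",cv2.resize(im[130:400,130:510],(760,540)))
E
```

```text
t: 6.65
tool_pos: [0.6166, -0.014, 0.1014]
tool_rot: [2.012, 2.097, -0.302]
contact_force: [5.1, -3.5, -0.0]
opening: 0.0129
grip_force: 69.4
t: 7.02
tool_pos: [0.617, -0.0292, 0.104]
tool_rot: [-2.177, -2.257, -0.018]
contact_force: [6.2, -0.5, -3.0]
opening: 0.0131
grip_force: 69.3
[[-0.036  0.999  0.004]
 [ 0.999  0.036  0.012]
 [ 0.012  0.004 -1.   ]]
```

View pics/w2.png

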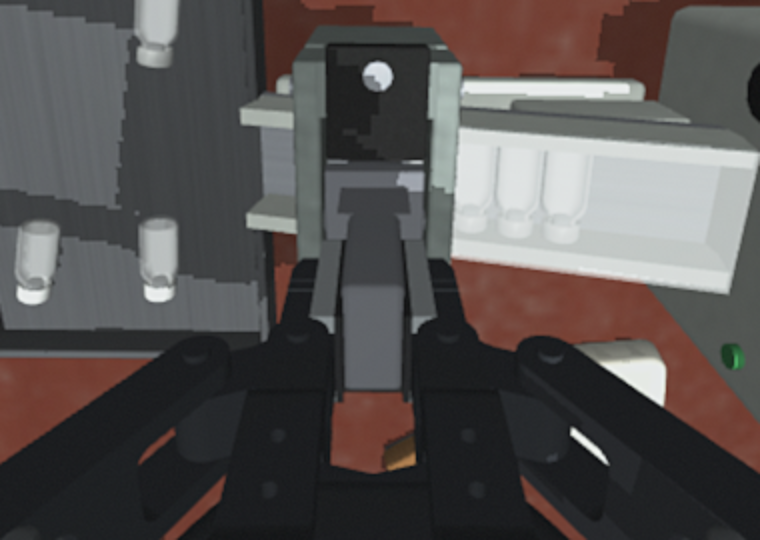

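The left pad is pushed back clear of the shoulder. I'll try a gentle lift.

```bash
python3 -m handwheel '[[[0,0,-0.4],[0,0,0]],[[0,0,-0.8],[0,0,0]],[[0,0,-0.8],[0,0,0]]]'
```

```text
t: 7.45
tool_pos: [0.6169, -0.0275, 0.1111]
tool_rot: [-2.174, -2.262, -0.015]
contact_force: [7.5, -0.3, -5.4]
opening: 0.0132
grip_force: 69.1
```

```bash
python3 -m handwheel '[[[0,0,-2],[0,0,0]],[[0,0,-6],[0,0,0]],[[0,0,-11],[0,0,0]],[[0,0,-15],[0,0,0]],[[0,0,-15],[0,0,0]]]';  python3 - <<'E'
from h import *
p,R,o=pose()
im=ctrl.get_image("wrist");s=ctrl.get_image("side")
cv2.imwrite("pics/w3.png",np.hstack([cv2.resize(im,(512,320)),s[130:290,220:500][:160]] if 0 else [cv2.resize(im,(400,250)),cv2.resize(s[120:295,240:520],(400,250))]))
D=ctrl.calibration("side");S=ctrl.calibration("scene");ctrl.get_image("scene")
a=ctrl.landmark_of("side","dish");b=ctrl.landmark_of("scene","dish");print(a,b,[plane(D,x["position"],0).round(3) for x in a],[plane(S,x["position"],0).round(3) for x in b])
print(delta([.46,-.31,.27],down(.5)))
E
```

```text
t: 8.07
tool_pos: [0.6172, -0.0291, 0.2665]
tool_rot: [-2.176, -2.264, -0.017]
contact_force: [-0.3, 1.3, -0.9]
opening: 0.0128
grip_force: 70.8
[{'position': [393.4, 195.2], 'score': 0.84}, {'position': [322.6, 343.8], 'score': 0.59}] [{'position': [367.8, 317.1], 'score': 0.62}] [array([ 0.46 , -0.315,  0.   ]), array([0.473, 0.324, 0.   ])] [array([ 0.454, -0.309,  0.   ])]
([-27.49, -16.56, -1.35], [-0.002, -0.012, -0.46])
```

View pics/w3.png

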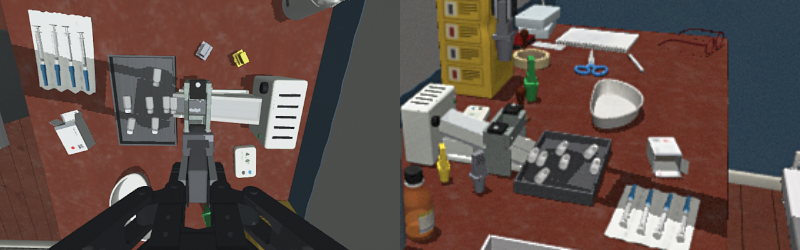

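The stopper is out, and all seven vials now lie in the catch tray. Next is the dish's orientation.

```bash
python3 - <<'E'
from h import *
for c in("scene","side"):
    im=ctrl.get_image(c);k=ctrl.calibration(c)
    # project heights: mask bright pixels near dish
    u,v=proj(k,np.array([.458,-.312,.03])).astype(int)
    hsv=cv2.cvtColor(im,cv2.COLOR_BGR2HSV);m=((hsv[...,1]<60)&(hsv[...,2]>90)).astype(np.uint8)
    n,l,st,ce=cv2.connectedComponentsWithStats(m);i=l[v,u];print(c,u,v,st[i])
    ys,xs=np.nonzero(l==i);P=np.array([plane(k,(x,y),.03)[:2] for x,y in zip(xs,ys)])
    h=cv2.convexHull(P.astype(np.float32));print(cv2.minAreaRect(h), P.mean(0).round(3))
    print(h[::3,0].round(3).tolist())
E
```

```text
scene 371 305 [ 330  271   93   62 3604]
((0.4593624174594879, -0.29889023303985596), (0.12712641060352325, 0.2096942812204361), 7.108191967010498) [ 0.465 -0.308]
[[0.527999997138977, -0.3580000102519989], [0.5249999761581421, -0.30799999833106995], [0.5109999775886536, -0.22100000083446503], [0.49399998784065247, -0.1940000057220459], [0.47200000286102295, -0.19200000166893005], [0.44699999690055847, -0.20900000631809235], [0.40799999237060547, -0.26600000262260437], [0.3970000147819519, -0.31200000643730164], [0.4009999930858612, -0.3330000042915344], [0.41100001335144043, -0.3580000102519989], [0.42399999499320984, -0.37400001287460327], [0.4490000009536743, -0.3919999897480011], [0.4690000116825104, -0.39800000190734863], [0.49900001287460327, -0.39899998903274536], [0.5109999775886536, -0.3959999978542328], [0.5189999938011169, -0.3889999985694885], [0.5260000228881836, -0.36899998784065247]]
side 394 186 [373 175  38  35 980]
((0.46198761463165283, -0.278581440448761), (0.10800493508577347, 0.2527652084827423), 7.357436180114746) [ 0.466 -0.274]
[[0.5239999890327454, -0.3659999966621399], [0.5189999938011169, -0.29899999499320984], [0.5040000081062317, -0.21299999952316284], [0.46799999475479126, -0.15000000596046448], [0.453000009059906, -0.1550000011920929], [0.42800000309944153, -0.18299999833106995], [0.41999998688697815, -0.20499999821186066], [0.41100001335144043, -0.3019999861717224], [0.4169999957084656, -0.3310000002384186], [0.45899999141693115, -0.38600000739097595], [0.49799999594688416, -0.4009999930858612], [0.5130000114440918, -0.3970000147819519]]
```

```bash
python3 - <<'E'
from h import *
C=np.array([.463,-.303,0]);ex=np.array([-.122,.9925,0])
Rt=down(.122)*Ro.from_rotvec([0,-.9,0]);tz=Rt.as_matrix()[:,2];print(tz)
P=C-.045*ex+[0,0,.015]-.069*tz;print(P)
print(delta(P+[0,0,.14],down(.122)), delta(P+[0,0,.14],Rt))
print(delta(P,Rt,cur=(P+[0,0,.14],Rt)))
E
```

```text
[ 0.09532899 -0.77750462 -0.62160997]
[ 0.4619123  -0.29401468  0.05789109]
([-25.97, -16.31, 5.92], [-0.003, -0.011, -0.082]) ([-25.97, -16.31, 5.92], [-0.04, -0.91, -0.075])
([10.97, -0.0, 8.7], [0.0, 0.0, 0.0])
```

```bash
python3 -m handwheel '[[[-5,-3,0],[0,0,-0.08]],[[-10,-6.5,0],[0,0,-0.08]],[[-15,-10,1],[0,0,-0.08]],[[-20,-13,2],[0,0,-0.08]],[[-26,-16.3,4],[0,0,-0.08]]]'; python3 -m handwheel '[[[0,0,0],[0,-0.2,0]],[[0,0,0],[0,-0.4,0]],[[0,0,0],[0,-0.6,0]],[[0,0,0],[0,-0.8,0]],[[0,0,0],[0,-0.9,0]]]';  python3 - <<'E'
from h import *
Rt=down(.122)*Ro.from_rotvec([0,-.9,0]);P=np.array([.462,-.294,.058])
p,R,o=pose();print(o["q"].round(2),delta(P,Rt))
im=ctrl.get_image("side")
D=ctrl.calibration("side");a=ctrl.landmark_of("side","dish");print([(x["score"],plane(D,x["position"],0).round(3)) for x in a])
im2=ctrl.get_image("wrist");cv2.imwrite("pics/w4.png",im2)
E
```

```text
t: 9.05
tool_pos: [0.4659, -0.2885, 0.2212]
tool_rot: [-2.08, -2.346, -0.011]
contact_force: [-0.5, -0.1, -0.0]
opening: 0.013
grip_force: 70.8
t: 9.68
tool_pos: [0.4665, -0.2862, 0.2206]
tool_rot: [1.569, 1.771, -0.751]
contact_force: [-0.3, -1.0, -1.7]
opening: 0.0129
grip_force: 70.7
[-0.32 -0.3   2.13 -0.94  1.06 -0.07] ([12.23, -0.56, 10.75], [-0.0, -0.006, -0.001])
[(0.79, array([ 0.464, -0.293,  0.   ]))]
```

View pics/w4.png

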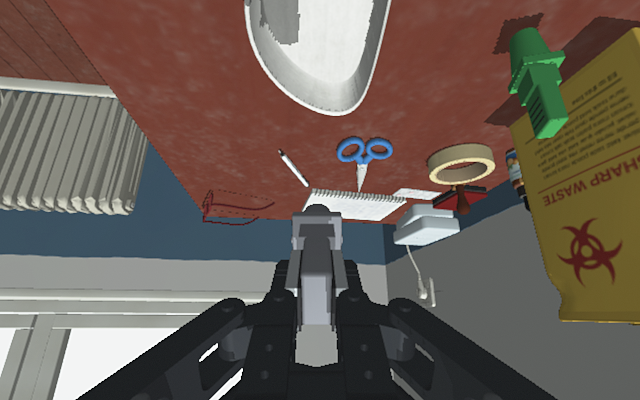

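```bash
python3 -m handwheel '[[[4,-0.5,3.5],[0,0,0]],[[8,-0.5,7],[0,0,0]],[[10,-0.5,9],[0,0,0]],[[10,-0.5,9],[0,0,0]]]'; python3 - <<'E'
from h import *
Rt=down(.122)*Ro.from_rotvec([0,-.9,0]);P=np.array([.462,-.294,.058])
p,R,o=pose();print(o["q"].round(2),delta(P,Rt))
im=ctrl.get_image("scene");im2=ctrl.get_image("wrist")
cv2.imwrite("pics/w5.png",np.hstack([cv2.resize(im[200:360,280:480],(500,400)),cv2.resize(im2[:,100:540],(300,273)) if 0 else cv2.resize(im2[:300,170:470],(300,400))]))
k=ctrl.calibration("wrist");print(plane(k,(330,112),.033))
E
```

```text
t: 10.32
tool_pos: [0.4615, -0.2925, 0.0985]
tool_rot: [1.601, 1.799, -0.731]
contact_force: [0.2, 0.1, -0.7]
opening: 0.013
grip_force: 72.6
[-0.36 -0.11  2.19 -1.02  0.91  0.13] ([2.95, 0.04, 2.78], [-0.008, -0.048, -0.002])
[ 0.46445766 -0.24928393  0.033     ]
```

View pics/w5.png

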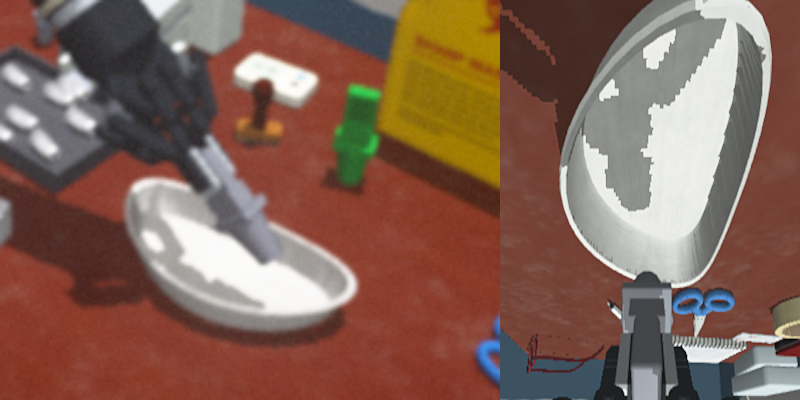

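```bash
python3 - <<'E'
from h import *
Rt=down(.122)*Ro.from_rotvec([0,-.72,0]);P=np.array([.462,-.285,.066])
print(delta(P,Rt))
E
```

```text
([3.17, -0.03, 1.72], [-0.004, 0.135, -0.005])
```

```bash
python3 -m handwheel '[[[0,0,0],[0,0.135,0]],[[1.6,0,0.9],[0,0.135,0]],[[3.1,0,1.7],[0,0.135,0]],[[3.1,0,1.7],[0,0.135,0]]]'; python3 - <<'E'
from h import *
p,R,o=pose();print(o["q"].round(3),R.as_matrix()[:,2].round(3))
E
```

```text
t: 10.92
tool_pos: [0.4614, -0.2843, 0.0655]
tool_rot: [1.682, 1.893, -0.634]
contact_force: [-0.4, 0.5, -0.2]
opening: 0.0129
grip_force: 72.6
[-0.391 -0.083  2.176 -0.864  0.86   0.014] [ 0.076 -0.655 -0.752]
```

```bash
python3 -m handwheel '[[[0.26,0,0.3],[0,0,0]],[[0.26,0,0.3],[0,0,0]]]' && python3 -m handwheel '[[[0,0,0],[0,0,0]],[[0,0,0],[0,0,0]],[[0,0,0],[0,0,0]]]' 0.1; python3 -m handwheel '[[[0,0,-3],[0,0,0]],[[0,0,-8],[0,0,0]],[[-3,0,-12],[0,0,0]],[[-6,0,-15],[0,0,0]],[[-6,0,-15],[0,0.0,0]]]'; python3 - <<'E'
from h import *
p,R,o=pose();print(o["q"].round(3),p)
im=ctrl.get_image("scene");im2=ctrl.get_image("side")
cv2.imwrite("pics/w6.png",np.hstack([cv2.resize(im[180:360,250:450],(400,360)),cv2.resize(im2[150:310,300:500],(400,360))]))
print(delta([.509,-.10,.30],down(.042)))
E
```

```text
t: 11.18
tool_pos: [0.4618, -0.2845, 0.0619]
tool_rot: [1.682, 1.891, -0.634]
contact_force: [-0.1, 0.4, -0.5]
opening: 0.0127
grip_force: 72.6
t: 11.55
tool_pos: [0.4614, -0.2842, 0.0612]
tool_rot: [1.682, 1.892, -0.634]
contact_force: [0.3, 0.3, 0.5]
opening: 0.0386
grip_force: 0.0
t: 12.18
tool_pos: [0.4576, -0.2314, 0.2189]
tool_rot: [1.68, 1.885, -0.628]
contact_force: [0.5, 0.3, -0.2]
opening: 0.0385
grip_force: 0.0
[-0.28  -0.36   2.12  -0.725  1.162 -0.171] [ 0.45756501 -0.23143198  0.21891806]
([3.58, 6.86, -14.66], [0.026, 0.719, 0.072])
```

View pics/w6.png

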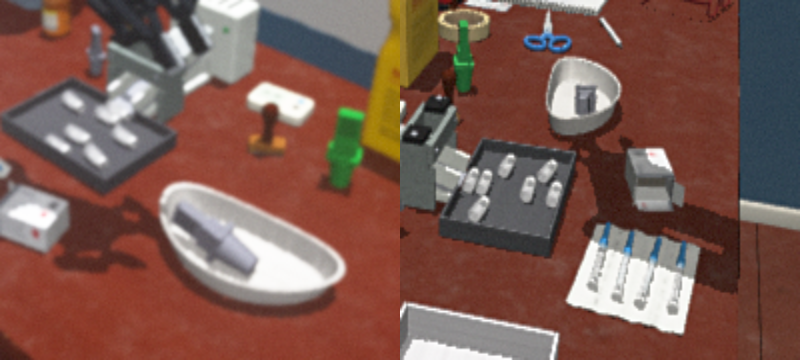

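The stopper lies in the dish and the seven vials are in the tray. Next I'll look straight down at them.

```bash
python3 -m handwheel '[[[0,2,-4],[0,0.15,0]],[[1,4,-8],[0,0.3,0.05]],[[2,6,-10],[0,0.45,0.05]],[[2,6.8,-12],[0.02,0.6,0.07]],[[2,6.8,-12],[0.03,0.72,0.07]]]'; python3 - <<'E'
from h import *
print(delta([.509,-.065,.27],down(.042)))
E
```

```text
t: 12.9
tool_pos: [0.5125, -0.1288, 0.2899]
tool_rot: [-2.167, -2.264, 0.001]
contact_force: [-0.1, 0.2, -0.1]
opening: 0.0384
grip_force: 0.0
([6.38, -0.06, 2.03], [-0.006, -0.005, 0.002])
```

```bash
python3 -m handwheel '[[[5,0,2],[0,0,0]],[[6.4,0,2],[0,0,0]],[[6.4,0,2],[0,0,0]]]'; cat > v.py <<'E'
from h import *
import sys
def seg():
    k=ctrl.calibration("wrist");im=ctrl.get_image("wrist");cv2.imwrite("pics/v.png",im)
    d=ctrl.landmark_of("wrist","vial5_mid")
    for x in d:
        P=plane(k,x["position"],.016)
        print(np.round(x["position"]).astype(int).tolist(),P.round(3)[:2].tolist(),round(x["score"],2))
    return k,im
if __name__=="__main__":
    k,im=seg()
    cv2.imwrite(sys.argv[1],cv2.resize(im[60:320,130:430],(750,600)) if len(sys.argv)>2 else im)
    g=cv2.cvtColor(im,cv2.COLOR_BGR2GRAY)
    # bright collars inside the tray
    m=(g>185).astype(np.uint8);n,l,st,ce=cv2.connectedComponentsWithStats(m)
    C=np.array([.509,-.028])
    for i in range(1,n):
        if st[i,4]>15:
            P=plane(k,ce[i],.016)[:2];d=P-C
            if abs(d[0])<.062 and abs(d[1])<.095: print("collar",P.round(3).tolist(),ce[i].round().astype(int).tolist(),st[i,4])
E
python3 v.py pics/v1.png
```

```text
t: 13.28
tool_pos: [0.5085, -0.0647, 0.2688]
tool_rot: [-2.168, -2.266, 0.008]
contact_force: [0.3, -0.2, 0.1]
opening: 0.0383
grip_force: 0.0
[339, 96] [0.531, 0.026] 0.84
[410, 148] [0.627, -0.034] 0.65
[466, 236] [0.727, -0.156] 0.27
collar [0.533, 0.029] [342, 93] 184
collar [0.532, 0.011] [339, 108] 52
collar [0.454, -0.028] [277, 137] 156
collar [0.487, -0.029] [303, 139] 152
collar [0.543, -0.026] [346, 138] 152
collar [0.56, -0.026] [359, 139] 151
collar [0.491, -0.047] [305, 153] 25
collar [0.544, -0.045] [346, 153] 41
collar [0.561, -0.045] [359, 153] 46
collar [0.474, -0.076] [292, 174] 140
collar [0.526, -0.073] [331, 173] 141
collar [0.47, -0.095] [289, 187] 40
collar [0.526, -0.092] [329, 187] 37
```

View pics/v1.png

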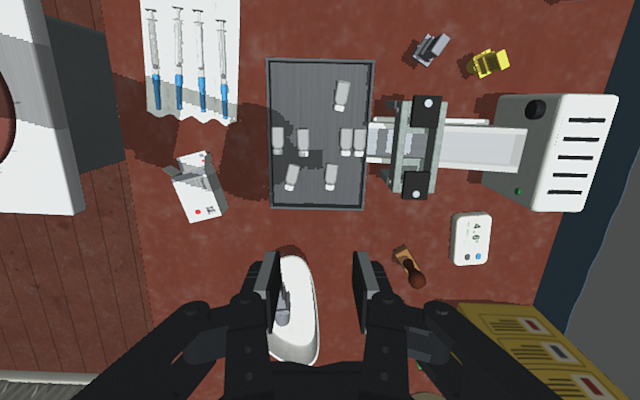

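The seven vials lie roughly along dryer y, and two of them are side by side at the chute end, at (346,143) and (359,143). I'll grip each vial by its ends, with the tool's y axis along dryer y, so neighbours and walls leave room.

```bash
python3 -m handwheel '[[[0,0,0],[0,0,-0.18]],[[0,0,0],[0,0,-0.36]],[[0,0,0],[0,0,-0.54]],[[0,0,0],[0,0,-0.72]],[[0,0,0],[0,0,-0.9]]]' -0.03 30; python3 -m handwheel '[[[0,0,0],[0,0,-0.18]],[[0,0,0],[0,0,-0.36]],[[0,0,0],[0,0,-0.54]],[[0,0,0],[0,0,-0.67]],[[0,0,0],[0,0,-0.67]]]'; python3 - <<'E'
from h import *
print(delta([.50,-.03,.20],down(1.613)))
E
```

```text
t: 14.0
tool_pos: [0.5093, -0.0662, 0.2708]
tool_rot: [-0.962, -2.987, 0.003]
contact_force: [0.2, 0.0, 0.4]
opening: 0.0438
grip_force: 0.0
t: 14.62
tool_pos: [0.5093, -0.0661, 0.2707]
tool_rot: [0.062, -3.137, 0.0]
contact_force: [-0.7, -1.1, 0.5]
opening: 0.044
grip_force: 0.0
([0.75, 3.64, 7.07], [0.0, -0.004, -0.003])
```

```bash
python3 -m handwheel '[[[2,3.6,0],[0,0,0]],[[4,3.6,0],[0,0,0]],[[4,3.6,0],[0,0,0]]]'; cat > v.py <<'E'
from h import *
import sys
def vials(im,k,C,hx,hy,zc=.016,th=185):
    g=cv2.cvtColor(im,cv2.COLOR_BGR2GRAY);n,l,st,ce=cv2.connectedComponentsWithStats((g>th).astype(np.uint8))
    o=[]
    for i in range(1,n):
        P=plane(k,ce[i],zc)[:2];d=P-C
        if st[i,4]>15 and abs(d[0])<hx and abs(d[1])<hy: o.append((P,st[i,4],ce[i]))
    B=[x for x in o if x[1]>90];K=[x for x in o if x[1]<=90]
    for P,a,c in B:
        q=sorted(K,key=lambda x:np.linalg.norm(x[0]-P));q=q[0] if q and np.linalg.norm(q[0][0]-P)<.026 else None
        u=(q[0]-P)/np.linalg.norm(q[0]-P) if q else None
        print("body",P.round(4).tolist(),a,c.round().astype(int).tolist(),"mid",(P+.005*u).round(4).tolist() if q else None,"yaw",round(np.arctan2(*(-u[::-1] if u[1]<0 else u[::-1])).item(),2) if 0 else (round(float(np.arctan2(-u[1],-u[0])),2) if q else None))
    print("collars",[(x[0].round(3).tolist(),int(x[1])) for x in K])
if __name__=="__main__":
    k=ctrl.calibration("wrist");im=ctrl.get_image("wrist");cv2.imwrite("pics/v.png",im)
    vials(im,k,np.array([.509,-.028]),.061,.092)
    for a in sys.argv[1:]:
        t=[float(x) for x in a.split(",")];print(a,delta(t[:3],down(t[3])))
E
python3 v.py
```

```text
t: 15.0
tool_pos: [0.4673, -0.0312, 0.2709]
tool_rot: [0.063, -3.137, 0.0]
contact_force: [1.1, 0.4, -0.2]
opening: 0.0442
grip_force: 0.0
body [0.4541, -0.029] 150 [318, 157] mid [0.4543, -0.034] yaw 1.6
body [0.4737, -0.0765] 147 [282, 170] mid [0.4728, -0.0815] yaw 1.39
body [0.487, -0.0292] 145 [316, 181] mid [0.4875, -0.0342] yaw 1.68
body [0.526, -0.073] 125 [284, 207] mid [0.526, -0.078] yaw 1.58
body [0.5329, 0.0242] 150 [353, 214] mid None yaw None
body [0.5427, -0.0265] 104 [317, 219] mid [0.5432, -0.0314] yaw 1.66
body [0.5603, -0.0264] 97 [316, 230] mid [0.5606, -0.0314] yaw 1.63
collars [([0.455, -0.047], 49), ([0.47, -0.094], 43), ([0.489, -0.048], 41), ([0.526, -0.091], 37), ([0.544, -0.044], 37), ([0.561, -0.044], 35)]
```

```bash
python3 - <<'E'
from h import *
print(delta([.533,.024,.011],down(1.56)))
E
```

```text
([-6.83, 5.27, 25.97], [0.0, -0.004, 0.051])
```

```bash
python3 -m handwheel '[[[-3.4,2.6,4],[0,0,0.05]],[[-6.8,5.3,9],[0,0,0.05]],[[-6.8,5.3,15],[0,0,0.05]],[[-6.8,5.3,20],[0,0,0.05]],[[-6.8,5.3,20],[0,0,0.05]]]'; python3 -m handwheel '[[[0,0,3],[0,0,0]],[[0,0,5.9],[0,0,0]],[[0,0,5.9],[0,0,0]]]'; python3 -m handwheel '[[[0,0,0],[0,0,0]],[[0,0,0],[0,0,0]],[[0,0,0],[0,0,0]]]' 1 30; python3 - <<'E'
from h import *
im=ctrl.get_image("wrist");cv2.imwrite("pics/g1.png",cv2.resize(im[150:400,160:480],(640,500)))
E
```

```text
t: 15.68
tool_pos: [0.5288, 0.0249, 0.0651]
tool_rot: [-0.015, -3.126, -0.002]
contact_force: [-0.3, -0.0, 0.3]
opening: 0.0441
grip_force: 0.0
t: 16.05
tool_pos: [0.5323, 0.0245, 0.0117]
tool_rot: [-0.014, -3.136, -0.001]
contact_force: [-0.2, -0.6, 1.2]
opening: 0.0441
grip_force: 0.0
t: 16.42
tool_pos: [0.5341, 0.0246, 0.0137]
tool_rot: [-0.013, -3.141, 0.0]
contact_force: [-0.4, -1.4, 8.1]
opening: 0.0317
grip_force: 30.3
```

View pics/g1.png

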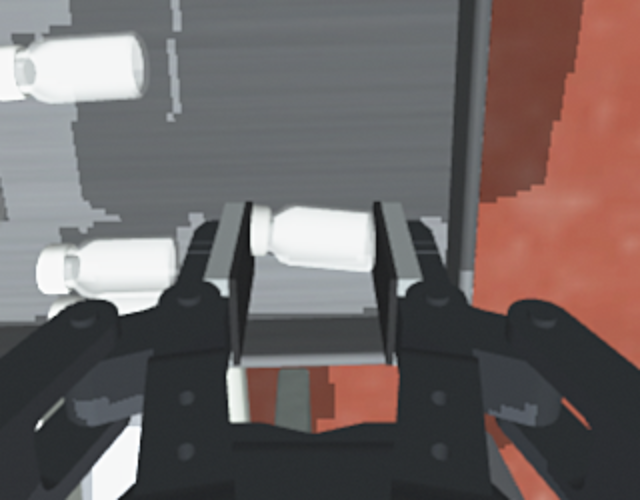

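The first vial is between the pads at about (310,235) in the crop. I'll lift it and take it to the tote.

```bash
python3 -m handwheel '[[[0,0,-2],[0,0,0]],[[0,0,-7],[0,0,0]],[[0,0,-13],[0,0,0]],[[0,0,-19],[0,0,0]],[[0,0,-19],[0,0,0]]]'; python3 - <<'E'
from h import *
k=ctrl.calibration("wrist");im=ctrl.get_image("wrist");cv2.imwrite("pics/g2.png",cv2.resize(im[150:400,160:480],(640,500)))
c="side";K=ctrl.calibration(c);s=ctrl.get_image(c);a=ctrl.landmark_of(c,"tote");print(a,[plane(K,x["position"],0).round(3) for x in a])
hsv=cv2.cvtColor(s,cv2.COLOR_BGR2HSV);m=((hsv[...,1]<50)&(hsv[...,2]>100)).astype(np.uint8)
n,l,st,ce=cv2.connectedComponentsWithStats(m);i=l[340,323];ys,xs=np.nonzero(l==i);print(st[i])
P=np.array([plane(K,(x,y),.038)[:2] for x,y in zip(xs,ys)],np.float32);print(cv2.minAreaRect(P));pts=np.c_[xs,ys].astype(np.float32);ap=cv2.approxPolyDP(cv2.convexHull(pts),5,True)[:,0];print([(q.tolist(),plane(K,q,.038)[:2].round(3).tolist(),plane(K,q,0)[:2].round(3).tolist()) for q in ap])
print(delta([.47,.31,.20],down(1.613)))
E
```

```text
t: 17.1
tool_pos: [0.5366, 0.0245, 0.2089]
tool_rot: [0.013, 3.133, -0.001]
contact_force: [-0.1, -0.3, 0.4]
opening: 0.0316
grip_force: 29.8
[{'position': [324.2, 341.5], 'score': 0.69}] [array([0.472, 0.318, 0.   ])]
[ 263  284  117  116 9025]
((0.46607109904289246, 0.3323855996131897), (0.15349474549293518, 0.21817941963672638), 3.2947025299072266)
[([379.0, 298.0], [0.399, 0.222], [0.406, 0.176]), ([359.0, 399.0], [0.384, 0.433], [0.389, 0.405]), ([264.0, 377.0], [0.52, 0.444], [0.537, 0.417]), ([263.0, 357.0], [0.538, 0.413], [0.557, 0.382]), ([302.0, 284.0], [0.547, 0.229], [0.567, 0.184])]
([6.46, 28.47, 0.09], [0.001, -0.006, -0.05])
```

View pics/g2.png

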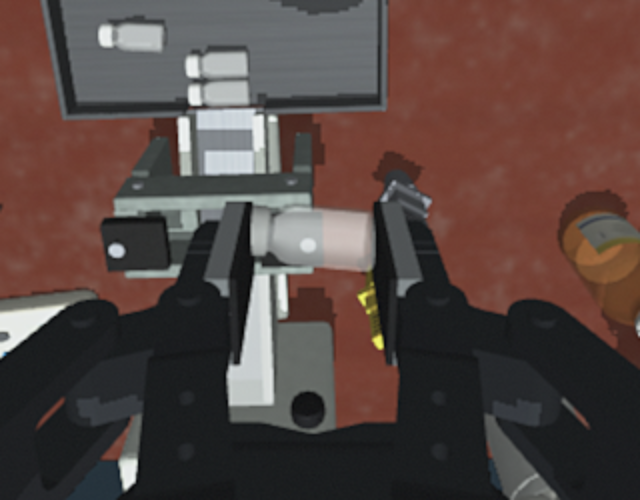

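```bash
cat > d.py <<'E'
from h import *
import sys
# args: x,y,z,yaw,...
for a in sys.argv[1:]:
    t=[float(x) for x in a.split(",")];print(a,delta(t[:3],down(t[3])))
E
python3 -m handwheel '[[[1,6,2],[0,0,-0.05]],[[2,12,5],[0,0,-0.05]],[[2,18,5],[0,0,-0.05]],[[2,24,5],[0,0,-0.05]],[[2,30,5],[0,0,-0.05]]]'; python3 d.py .513,.366,.018,1.613
```

```text
t: 17.88
tool_pos: [0.5133, 0.3262, 0.1484]
tool_rot: [0.066, -3.132, 0.003]
contact_force: [1.7, 0.0, -0.2]
opening: 0.0318
grip_force: 29.9
.513,.366,.018,1.613 ([-0.26, 3.99, 13.03], [-0.001, -0.009, -0.0])
```

```bash
python3 -m handwheel '[[[-0.2,2,4],[0,0,0]],[[-0.2,4,8],[0,0,0]],[[-0.2,4,12.5],[0,0,0]],[[-0.2,4,13],[0,0,0]],[[-0.2,4,13],[0,0,0]]]'; python3 -m handwheel '[[[0,0,0],[0,0,0]],[[0,0,0],[0,0,0]],[[0,0,-5],[0,0,0]],[[0,0,-11],[0,0,0]],[[0,0,-17],[0,0,0]]]' 0; python3 -m handwheel '[[[4,-3,-6],[0,0,0]],[[8,-6,-6],[0,0,0]],[[8,-6,-6],[0,0,0]]]'; python3 - <<'E'
from h import *
k=ctrl.calibration("wrist");im=ctrl.get_image("wrist");cv2.imwrite("pics/t1.png",im)
print([(x["position"],plane(k,x["position"],0).round(3)) for x in ctrl.landmark_of("wrist","tote")],[(x["position"],plane(k,x["position"],.012).round(3),x["score"]) for x in ctrl.landmark_of("wrist","vial1_mid")])
E
python3 d.py .50,0,.20,1.613
```

```text
t: 18.5
tool_pos: [0.5144, 0.3645, 0.0209]
tool_rot: [0.065, -3.134, 0.001]
contact_force: [0.2, 0.0, 0.3]
opening: 0.0316
grip_force: 29.9
t: 19.12
tool_pos: [0.5158, 0.3648, 0.1945]
tool_rot: [0.065, -3.137, -0.002]
contact_force: [1.3, 1.0, -0.5]
opening: 0.0425
grip_force: 0.0
t: 19.5
tool_pos: [0.4368, 0.3003, 0.2546]
tool_rot: [0.065, -3.14, -0.004]
contact_force: [0.8, -0.3, 0.5]
opening: 0.0428
grip_force: 0.0
[([324.0, 191.4], array([0.471, 0.314, 0.   ]))] [([55.2, 172.7], array([ 0.456, -0.039,  0.012]), 0.62)]
.50,0,.20,1.613 ([-4.85, -30.42, 5.2], [0.001, -0.003, -0.001])
```

View pics/t1.png

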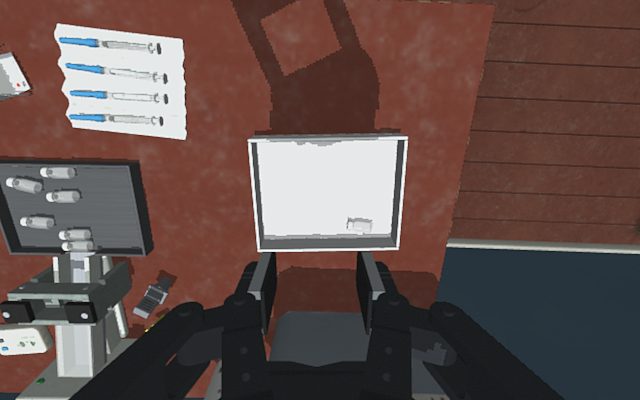

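Vial 1 is in the tote at (360,225), and the tote centre is at about (0.471,0.315). Next is vial C.

```bash
python3 -m handwheel '[[[-4.8,-6,2],[0,0,0]],[[-4.8,-12,5],[0,0,0]],[[-4.8,-18,5],[0,0,0]],[[-4.8,-24,5],[0,0,0]],[[-4.8,-30,5],[0,0,0]]]' -0.03; python3 d.py .488,-.034,.011,1.64
```

```text
t: 20.27
tool_pos: [0.4992, 0.0115, 0.2008]
tool_rot: [0.066, -3.135, -0.001]
contact_force: [0.5, -0.4, 0.6]
opening: 0.0439
grip_force: 0.0
.488,-.034,.011,1.64 ([1.2, -4.52, 18.99], [0.001, -0.006, -0.027])
```

```bash
python3 -m handwheel '[[[0.7,-4.3,5],[0,0,-0.03]],[[0.7,-4.3,10],[0,0,-0.03]],[[0.7,-4.3,10],[0,0,-0.03]]]' -0.03; python3 v.py .493,-.032,.011,1.64
```

```text
t: 20.65
tool_pos: [0.4895, -0.0296, 0.0963]
tool_rot: [0.11, -3.124, -0.005]
contact_force: [-0.5, 0.1, 0.1]
opening: 0.0442
grip_force: 0.0
body [0.4536, -0.0291] 409 [319, 170] mid None yaw None
body [0.4736, -0.0765] 385 [256, 191] mid [0.473, -0.0815] yaw 1.44
body [0.4871, -0.0301] 357 [315, 211] mid [0.4885, -0.0349] yaw 1.85
body [0.5263, -0.0922] 105 [236, 251] mid None yaw None
body [0.5252, -0.0772] 159 [255, 251] mid None yaw None
body [0.5448, -0.0441] 94 [293, 274] mid [0.5498, -0.0441] yaw -3.14
body [0.5426, -0.0264] 197 [314, 273] mid None yaw None
body [0.5601, -0.0262] 171 [313, 291] mid [0.5606, -0.0312] yaw 1.68
collars [([0.471, -0.096], 76), ([0.492, -0.048], 57), ([0.562, -0.044], 90)]
.493,-.032,.011,1.64 ([-0.17, -0.27, 8.87], [0.002, -0.01, 0.002])
```

```bash
python3 -m handwheel '[[[-0.2,-0.3,4.5],[0,0,0]],[[-0.2,-0.3,8.5],[0,0,0]],[[-0.2,-0.3,8.5],[0,0,0]]]'; python3 -m handwheel '[[[0,0,0],[0,0,0]],[[0,0,0],[0,0,0]],[[0,0,-4],[0,0,0]],[[0,0,-10],[0,0,0]],[[0,0,-16],[0,0,0]]]' 1 30;  python3 d.py .515,.270,.020,1.613
```

```text
t: 21.08
tool_pos: [0.4941, -0.0317, 0.0159]
tool_rot: [0.115, -3.131, -0.002]
contact_force: [-0.1, -0.6, 0.7]
opening: 0.0438
grip_force: 0.0
t: 21.7
tool_pos: [0.4956, -0.0326, 0.1799]
tool_rot: [0.113, -3.137, 0.0]
contact_force: [0.7, -0.8, 0.1]
opening: 0.0306
grip_force: 29.8
.515,.270,.020,1.613 ([-4.16, 30.04, 15.98], [-0.0, -0.002, 0.03])
```

```bash
python3 -m handwheel '[[[0,6,0],[0,0,0.03]],[[-2,12,2],[0,0,0.03]],[[-4,18,5],[0,0,0.03]],[[-4,24,5],[0,0,0.03]],[[-4.1,30,6],[0,0,0.03]]]'; python3 -m handwheel '[[[0,0.9,2],[0,0,0]],[[0,0.9,6],[0,0,0]],[[0,0.9,10],[0,0,0]],[[0,0.9,10],[0,0,0]]]'; python3 d.py .515,.270,.020,1.613
```

```text
t: 22.32
tool_pos: [0.5157, 0.2663, 0.1195]
tool_rot: [0.066, -3.14, -0.003]
contact_force: [-0.3, -0.2, -0.1]
opening: 0.0302
grip_force: 29.8
t: 22.82
tool_pos: [0.5113, 0.2711, 0.0144]
tool_rot: [0.064, -3.13, 0.003]
contact_force: [-0.4, 0.3, -0.2]
opening: 0.0304
grip_force: 54.5
.515,.270,.020,1.613 ([-0.36, -0.12, -0.56], [-0.002, -0.011, -0.001])
```

```bash
python3 -m handwheel '[[[0,0,0],[0,0,0]],[[0,0,0],[0,0,0]],[[0,0,-5],[0,0,0]],[[0,0,-11],[0,0,0]],[[0,-6,-15],[0,0,0]]]' 0; python3 -m handwheel '[[[1,-6,-2],[0,0,0.05]],[[2,-12,-2],[0,0,0.1]],[[3,-18,-2],[0,0,0.15]],[[4,-24,-2],[0,0,0.18]],[[4,-29,-2],[0,0,0.18]]]'; python3 d.py .475,-.08,.012,1.43
```

```text
t: 23.45
tool_pos: [0.5189, 0.2227, 0.1684]
tool_rot: [-0.073, 3.137, 0.005]
contact_force: [1.6, -0.2, -0.1]
opening: 0.0425
grip_force: 0.0
t: 24.08
tool_pos: [0.4889, -0.0729, 0.1842]
tool_rot: [-0.218, -3.133, 0.002]
contact_force: [1.4, 0.4, -0.1]
opening: 0.043
grip_force: 0.0
.475,-.08,.012,1.43 ([1.26, -0.88, 17.22], [-0.001, -0.001, 0.002])
```

```bash
python3 -m handwheel '[[[1.2,-0.8,5],[0,0,0]],[[1.2,-0.8,9],[0,0,0]],[[1.2,-0.8,9],[0,0,0]]]'; python3 v.py .475,-.08,.012,1.43
```

```text
t: 24.45
tool_pos: [0.4733, -0.0764, 0.0901]
tool_rot: [-0.217, -3.124, -0.002]
contact_force: [-0.1, 0.3, 0.8]
opening: 0.0434
grip_force: 0.0
body [0.4535, -0.0295] 367 [374, 184] mid None yaw None
body [0.4737, -0.0772] 345 [315, 217] mid [0.4738, -0.0822] yaw 1.59
body [0.5264, -0.0735] 217 [328, 276] mid None yaw None
body [0.5266, -0.0917] 98 [306, 278] mid None yaw None
collars [([0.474, -0.095], 46), ([0.542, -0.017], 21)]
.475,-.08,.012,1.43 ([-0.06, -0.32, 8.06], [-0.0, -0.005, 0.002])
```

```bash
python3 -m handwheel '[[[-0.1,-0.3,4],[0,0,0]],[[-0.1,-0.35,7.8],[0,0,0]],[[-0.1,-0.35,7.8],[0,0,0]]]'; python3 -m handwheel '[[[0,0,0],[0,0,0]],[[0,0,0],[0,0,0]],[[0,0,-4],[0,0,0]],[[0,0,-10],[0,0,0]],[[0,0,-16],[0,0,0]]]' 1 30;  python3 d.py .485,.365,.020,1.613
```

```text
t: 24.88
tool_pos: [0.4752, -0.08, 0.0141]
tool_rot: [-0.215, -3.127, -0.001]
contact_force: [-0.7, -0.4, -0.3]
opening: 0.0426
grip_force: 0.0
t: 25.5
tool_pos: [0.4766, -0.0805, 0.1774]
tool_rot: [-0.216, -3.131, 0.001]
contact_force: [0.4, -0.1, 0.9]
opening: 0.0314
grip_force: 29.8
.485,.365,.020,1.613 ([5.26, 44.25, 15.72], [-0.0, -0.003, -0.18])
```

```bash
python3 -m handwheel '[[[0.7,6,0],[0,0,-0.05]],[[1.4,12,0],[0,0,-0.1]],[[2.1,18,0],[0,0,-0.15]],[[2.8,24,0],[0,0,-0.18]],[[3.5,30,3],[0,0,-0.18]]]'; python3 d.py .485,.365,.018,1.613
```

```text
t: 26.12
tool_pos: [0.4854, 0.2201, 0.1511]
tool_rot: [-0.067, 3.136, 0.005]
contact_force: [0.8, -0.5, -0.4]
opening: 0.0314
grip_force: 29.9
.485,.365,.018,1.613 ([-0.52, 14.44, 13.35], [0.003, 0.005, 0.001])
```

```bash
python3 -m handwheel '[[[0,5.5,1],[0,0,0]],[[-0.3,11,3],[0,0,0]],[[-0.3,14.3,7],[0,0,0]],[[-0.3,14.3,12.5],[0,0,0]],[[-0.3,14.3,13],[0,0,0]]]'; python3 -m handwheel '[[[0,0,0],[0,0,0]],[[0,0,0],[0,0,0]],[[0,0,0],[0,0,0]],[[0,0,-5],[0,0,0]],[[0,-2,-11],[0,0,0]]]' 0;  python3 d.py .458,-.034,.20,1.613
```

```text
t: 26.75
tool_pos: [0.4766, 0.3594, 0.0135]
tool_rot: [0.067, -3.13, 0.004]
contact_force: [-0.2, -0.7, 0.2]
opening: 0.0309
grip_force: 29.9
t: 27.38
tool_pos: [0.4799, 0.3402, 0.1267]
tool_rot: [0.067, -3.135, -0.0]
contact_force: [1.0, 1.1, 0.3]
opening: 0.0429
grip_force: 0.0
.458,-.034,.20,1.613 ([3.84, -37.29, -7.31], [0.0, -0.006, 0.001])
```

```bash
python3 -m handwheel '[[[0.5,-6,-4],[0,0,0]],[[1,-12,-5],[0,0,0]],[[1.7,-18,-5],[0,0,0]],[[2.3,-24,-5],[0,0,0]],[[2.8,-30,-5],[0,0,0]]]'; python3 -m handwheel '[[[0.8,-5,3],[0,0,0]],[[0.8,-7.3,9],[0,0,0]],[[0.8,-7.3,9],[0,0,0]]]'; python3 v.py .461,-.033,.012,1.613
```

```text
t: 28.0
tool_pos: [0.4654, 0.0383, 0.1771]
tool_rot: [0.066, -3.139, -0.0]
contact_force: [0.4, -0.8, -0.0]
opening: 0.0426
grip_force: 0.0
t: 28.38
tool_pos: [0.4566, -0.0337, 0.0821]
tool_rot: [0.06, -3.128, -0.004]
contact_force: [0.3, 0.2, -0.1]
opening: 0.0426
grip_force: 0.0
body [0.454, -0.0292] 400 [321, 218] mid None yaw None
body [0.5454, -0.0443] 92 [298, 319] mid None yaw None
body [0.5422, -0.0265] 127 [320, 316] mid None yaw None
body [0.5597, -0.0267] 94 [319, 333] mid None yaw None
collars [([0.527, -0.063], 31)]
.461,-.033,.012,1.613 ([-0.29, 0.0, 7.25], [0.002, -0.008, -0.002])
```

```bash
python3 -m handwheel '[[[-0.4,-0.1,4],[0,0,0]],[[-0.4,-0.1,6.9],[0,0,0]],[[-0.4,-0.1,6.9],[0,0,0]]]'; python3 -m handwheel '[[[0,0,0],[0,0,0]],[[0,0,0],[0,0,0]],[[0,0,-4],[0,0,0]],[[0,0,-10],[0,0,0]],[[0,0,-16],[0,0,0]]]' 1 30;  python3 d.py .485,.270,.020,1.613
```

```text
t: 28.8
tool_pos: [0.4638, -0.0329, 0.0171]
tool_rot: [0.068, -3.135, -0.001]
contact_force: [-0.2, 0.2, -0.6]
opening: 0.0426
grip_force: 0.0
t: 29.42
tool_pos: [0.4646, -0.0338, 0.1796]
tool_rot: [0.066, -3.138, -0.0]
contact_force: [1.4, 0.0, -0.5]
opening: 0.0295
grip_force: 31.0
.485,.270,.020,1.613 ([-3.37, 30.26, 15.95], [0.0, -0.003, -0.0])
```

```bash
python3 -m handwheel '[[[-0.5,6,0],[0,0,0]],[[-1,12,0],[0,0,0]],[[-1.5,18,2],[0,0,0]],[[-2,24,4],[0,0,0]],[[-2.2,30.3,5],[0,0,0]]]'; python3 -m handwheel '[[[0,0,2],[0,0,0]],[[0,0,5],[0,0,0]],[[0,0,10.5],[0,0,0]],[[0,0,10.5],[0,0,0]]]';python3 -m handwheel '[[[0,0,0],[0,0,0]],[[0,0,0],[0,0,0]],[[0,0,0],[0,0,0]],[[0,0,-5],[0,0,0]],[[0,-4,-11],[0,0,0]]]' 0;  python3 d.py .526,-.077,.20,1.613 .526,-.077,.1,1.613
```

```text
t: 30.05
tool_pos: [0.4735, 0.2687, 0.1277]
tool_rot: [0.066, -3.137, -0.001]
contact_force: [0.6, -1.2, 0.3]
opening: 0.03
grip_force: 31.0
t: 30.55
tool_pos: [0.47, 0.2647, 0.0188]
tool_rot: [0.064, -3.128, 0.004]
contact_force: [-0.0, -0.1, -1.0]
opening: 0.0298
grip_force: 39.3
t: 31.18
tool_pos: [0.4748, 0.2327, 0.1258]
tool_rot: [0.07, -3.136, -0.001]
contact_force: [1.4, -0.4, 0.4]
opening: 0.0423
grip_force: 0.0
.526,-.077,.20,1.613 ([-3.7, -31.16, -7.46], [0.001, -0.005, 0.003])
.526,-.077,.1,1.613 ([-3.75, -31.17, 2.54], [0.001, -0.005, 0.003])
```

```bash
python3 -m handwheel '[[[-0.5,-6,-3],[0,0,0]],[[-1,-12,-4],[0,0,0]],[[-1.7,-18,-4],[0,0,0]],[[-2.3,-24,-4],[0,0,0]],[[-2.8,-29,-3],[0,0,0]]]'; python3 -m handwheel '[[[-0.7,-2.2,5],[0,0,0]],[[-0.7,-2.2,8],[0,0,0]],[[-0.7,-2.2,8],[0,0,0]]]'; python3 v.py .523,-.079,.012,1.6
```

```text
t: 31.8
tool_pos: [0.5164, -0.0591, 0.1561]
tool_rot: [0.064, -3.14, 0.001]
contact_force: [0.2, 0.2, -0.6]
opening: 0.0431
grip_force: 0.0
t: 32.17
tool_pos: [0.5208, -0.0779, 0.0716]
tool_rot: [0.065, -3.131, -0.003]
contact_force: [0.3, 0.4, 1.3]
opening: 0.0427
grip_force: 0.0
body [0.5262, -0.0741] 374 [320, 233] mid [0.5269, -0.079] yaw 1.73
body [0.5424, -0.0254] 211 [385, 256] mid [0.5469, -0.0232] yaw -2.69
collars [([0.529, -0.092], 68), ([0.559, -0.017], 17)]
.523,-.079,.012,1.6 ([-0.09, -0.1, 6.18], [0.001, -0.006, 0.013])
```

```bash
python3 -m handwheel '[[[0,-0.1,3],[0,0,0]],[[0,-0.1,5.8],[0,0,0]],[[0,-0.1,5.8],[0,0,0]]]'; python3 -m handwheel '[[[0,0,0],[0,0,0]],[[0,0,0],[0,0,0]],[[0,0,-4],[0,0,0]],[[0,0,-10],[0,0,0]],[[0,0,-16],[0,0,0]]]' 1 30;  python3 d.py .450,.360,.030,1.613
```

```text
t: 32.6
tool_pos: [0.5223, -0.0786, 0.016]
tool_rot: [0.067, -3.135, -0.001]
contact_force: [0.6, 0.3, -0.4]
opening: 0.0426
grip_force: 0.0
t: 33.22
tool_pos: [0.5234, -0.0792, 0.1787]
tool_rot: [0.066, -3.137, -0.0]
contact_force: [1.1, -0.1, 1.1]
opening: 0.0306
grip_force: 29.8
.450,.360,.030,1.613 ([5.44, 44.19, 14.89], [0.0, -0.004, -0.0])
```

```bash
python3 -m handwheel '[[[0.7,6,0],[0,0,0]],[[1.4,12,0],[0,0,0]],[[2.1,18,0],[0,0,0]],[[3,24,0],[0,0,0]],[[4,30,3],[0,0,0]]]'; python3 -m handwheel '[[[0.7,5.5,1],[0,0,0]],[[1.4,11,3],[0,0,0]],[[1.4,14,7],[0,0,0]],[[1.4,14,12],[0,0,0]],[[1.4,14,12.5],[0,0,0]]]'; python3 -m handwheel '[[[0,0,0],[0,0,0]],[[0,0,0],[0,0,0]],[[0,0,0],[0,0,0]],[[0,0,-5],[0,0,0]],[[0,-2,-11],[0,0,0]]]' 0;  python3 d.py .535,-.031,.20,1.613
```

```text
t: 33.85
tool_pos: [0.4737, 0.2169, 0.1527]
tool_rot: [-0.066, 3.137, 0.005]
contact_force: [0.8, -0.7, 0.5]
opening: 0.031
grip_force: 29.8
t: 34.48
tool_pos: [0.4483, 0.3523, 0.0205]
tool_rot: [0.067, -3.129, 0.005]
contact_force: [-0.2, 0.5, 0.7]
opening: 0.031
grip_force: 29.8
t: 35.1
tool_pos: [0.4521, 0.3336, 0.1341]
tool_rot: [0.067, -3.135, -0.0]
contact_force: [1.6, 0.5, 0.7]
opening: 0.0429
grip_force: 0.0
.535,-.031,.20,1.613 ([-6.68, -36.78, -6.64], [0.0, -0.006, 0.001])
```

```bash
python3 -m handwheel '[[[-1.2,-6,-3],[0,0,0]],[[-2.4,-12,-4],[0,0,0]],[[-3.6,-18,-4],[0,0,0]],[[-4.8,-24,-4],[0,0,0]],[[-5.8,-30,-3],[0,0,0]]]'; python3 -m handwheel '[[[-1.1,-5,2],[0,0,0]],[[-1.1,-6.8,7],[0,0,0]],[[-1.1,-6.8,9],[0,0,0]],[[-1.1,-6.8,9],[0,0,0]]]'; python3 v.py .536,-.0315,.012,1.613
```

```text
t: 35.72
tool_pos: [0.5244, 0.0354, 0.1652]
tool_rot: [-0.065, 3.141, 0.0]
contact_force: [0.5, 0.1, 0.0]
opening: 0.0427
grip_force: 0.0
t: 36.22
tool_pos: [0.5352, -0.029, 0.0715]
tool_rot: [0.066, -3.133, -0.002]
contact_force: [-0.3, -0.5, -0.4]
opening: 0.0428
grip_force: 0.0
body [0.5416, -0.0266] 500 [318, 234] mid None yaw None
body [0.5443, -0.0443] 153 [294, 237] mid None yaw None
body [0.5592, -0.0266] 475 [317, 256] mid None yaw None
body [0.5616, -0.0443] 135 [293, 258] mid None yaw None
collars []
.536,-.0315,.012,1.613 ([0.04, -0.26, 6.13], [0.001, -0.005, 0.001])
```

```bash
python3 -m handwheel '[[[0,-0.3,3],[0,0,0]],[[0.1,-0.3,5.8],[0,0,0]],[[0.1,-0.3,5.8],[0,0,0]]]'; python3 -m handwheel '[[[0,0,0],[0,0,0]],[[0,0,0],[0,0,0]],[[0,0,-4],[0,0,0]],[[0,0,-10],[0,0,0]],[[0,0,-16],[0,0,0]]]' 1 30;  python3 v.py .450,.275,.030,1.613
```

```text
t: 36.65
tool_pos: [0.5348, -0.0317, 0.0146]
tool_rot: [0.068, -3.134, -0.001]
contact_force: [-0.0, 0.0, 0.3]
opening: 0.0428
grip_force: 0.0
t: 37.28
tool_pos: [0.5361, -0.0328, 0.1775]
tool_rot: [0.066, -3.137, -0.0]
contact_force: [0.6, 0.3, 0.5]
opening: 0.031
grip_force: 29.8
body [0.5608, -0.0267] 190 [320, 208] mid [0.5611, -0.0317] yaw 1.64
collars [([0.562, -0.044], 63)]
.450,.275,.030,1.613 ([7.99, 31.28, 15.6], [-0.003, 0.012, -0.0])
```

```bash
python3 -m handwheel '[[[1.5,6,0],[0,0,0]],[[3,12,0],[0,0,0]],[[4.5,18,2],[0,0,0]],[[6,24,4],[0,0,0]],[[8,30.3,5],[0,0,0]]]'; python3 -m handwheel '[[[0.3,0.6,2],[0,0,0]],[[0.3,0.6,5],[0,0,0]],[[0.3,0.6,10.5],[0,0,0]],[[0.3,0.6,10.5],[0,0,0]]]';python3 -m handwheel '[[[0,0,0],[0,0,0]],[[0,0,0],[0,0,0]],[[0,0,0],[0,0,0]],[[0,0,-5],[0,0,0]],[[0,-4,-11],[0,0,0]]]' 0;  python3 d.py .553,-.0315,.20,1.613
```

```text
t: 37.95
tool_pos: [0.4456, 0.2597, 0.1268]
tool_rot: [0.065, -3.137, -0.001]
contact_force: [0.9, -0.2, -0.0]
opening: 0.0312
grip_force: 29.9
t: 38.45
tool_pos: [0.4389, 0.2625, 0.0181]
tool_rot: [0.066, -3.128, 0.004]
contact_force: [0.1, -0.4, -0.5]
opening: 0.0311
grip_force: 37.4
t: 39.08
tool_pos: [0.4443, 0.2298, 0.1255]
tool_rot: [0.07, -3.136, -0.001]
contact_force: [1.7, 0.1, -0.4]
opening: 0.0431
grip_force: 0.0
.553,-.0315,.20,1.613 ([-9.66, -26.58, -7.52], [0.001, -0.005, 0.002])
```

```bash
python3 -m handwheel '[[[-2,-6,-3],[0,0,0]],[[-4,-12,-4],[0,0,0]],[[-6,-18,-4],[0,0,0]],[[-8,-24,-4],[0,0,0]],[[-9.6,-26.6,-3],[0,0,0]]]'; python3 -m handwheel '[[[0,0,2],[0,0,0]],[[0,0,4],[0,0,0]],[[0,0,4],[0,0,0]]]'; python3 v.py .552,-.0315,.015,1.613
```

```text
t: 39.7
tool_pos: [0.5533, -0.0356, 0.1554]
tool_rot: [0.062, -3.14, 0.001]
contact_force: [1.4, 1.1, 1.5]
opening: 0.0427
grip_force: 0.0
t: 40.08
tool_pos: [0.5491, -0.031, 0.1101]
tool_rot: [0.068, -3.131, -0.003]
contact_force: [-0.5, 0.8, -0.4]
opening: 0.0426
grip_force: 0.0
body [0.56, -0.0265] 381 [320, 220] mid None yaw None
body [0.5622, -0.0442] 108 [299, 222] mid None yaw None
collars []
.552,-.0315,.015,1.613 ([-0.26, -0.05, 9.66], [0.001, -0.008, 0.001])
```

```bash
python3 -m handwheel '[[[-0.1,0,4],[0,0,0]],[[-0.1,0,7],[0,0,0]],[[-0.2,0,9.2],[0,0,0]],[[-0.2,0,9.2],[0,0,0]]]'; python3 -m handwheel '[[[0,0,0],[0,0,0]],[[0,0,0],[0,0,0]],[[0,0,-3],[0,0,0]],[[0,0,-9],[0,0,0]],[[0,0,-15],[0,0,0]]]' 1 30;  python3 v.py .415,.36,.030,1.613
```

```text
t: 40.62
tool_pos: [0.5517, -0.0313, 0.0199]
tool_rot: [0.068, -3.133, -0.002]
contact_force: [0.1, -0.3, -0.4]
opening: 0.0427
grip_force: 0.0
t: 41.25
tool_pos: [0.5537, -0.0325, 0.1735]
tool_rot: [0.066, -3.137, -0.0]
contact_force: [0.3, -0.4, 0.3]
opening: -0.0001
grip_force: 0.0
body [0.5609, -0.0181] 214 [329, 194] mid [0.5608, -0.0231] yaw 1.55
collars [([0.561, -0.035], 71)]
.415,.36,.030,1.613 ([12.89, 39.96, 15.14], [-0.003, 0.012, -0.0])
```

It slipped from too high a grip, and the vial is still in the tray at (0.561,-0.023). I'll retry deeper.

```bash
python3 -m handwheel '[[[0,0.5,4],[0,0,0]],[[0,0.9,8],[0,0,0]],[[0,0.9,8],[0,0,0]]]' 0; python3 v.py .555,-.023,.012,1.613
```

```text
t: 41.68
tool_pos: [0.5503, -0.0229, 0.0881]
tool_rot: [0.066, -3.13, -0.003]
contact_force: [-0.0, 1.0, 0.1]
opening: 0.0429
grip_force: 0.0
collars []
.555,-.023,.012,1.613 ([-0.33, 0.01, 7.86], [0.001, -0.007, -0.0])
```

```bash
python3 -m handwheel '[[[-0.3,0,4],[0,0,0]],[[-0.3,0,6.5],[0,0,0]],[[-0.4,0,7.5],[0,0,0]],[[-0.4,0,7.5],[0,0,0]]]'; python3 -m handwheel '[[[0,0,0],[0,0,0]],[[0,0,0],[0,0,0]],[[0,0,0],[0,0,0]]]' 1 30; python3 -m handwheel '[[[0,0,-3],[0,0,0]],[[0,0,-9],[0,0,0]],[[0,0,-15],[0,0,0]]]';  python3 v.py .415,.36,.030,1.613
```

```text
t: 42.22
tool_pos: [0.5572, -0.0234, 0.017]
tool_rot: [0.065, -3.137, -0.001]
contact_force: [-2.3, 0.0, -1.5]
opening: 0.0426
grip_force: 1.1
t: 42.6
tool_pos: [0.5579, -0.0236, 0.0177]
tool_rot: [0.066, -3.139, 0.0]
contact_force: [-1.3, -1.3, 5.6]
opening: 0.0313
grip_force: 30.5
t: 42.98
tool_pos: [0.5571, -0.0231, 0.1673]
tool_rot: [0.066, -3.136, -0.002]
contact_force: [0.8, 0.6, 0.5]
opening: 0.0307
grip_force: 30.1
collars []
.415,.36,.030,1.613 ([13.25, 39.01, 14.58], [-0.002, 0.011, 0.0])
```

```bash
python3 -m handwheel '[[[2,6,0],[0,0,0]],[[4,12,0],[0,0,0]],[[6,18,0],[0,0,0]],[[8,24,0],[0,0,0]],[[10,30,0],[0,0,0]]]'; python3 - <<'E'
from h import *
k=ctrl.calibration("wrist");im=ctrl.get_image("wrist")
print([(x["score"],plane(k,x["position"],0).round(3)) for x in ctrl.landmark_of("wrist","tote")])
print([(x["score"],plane(k,x["position"],.012).round(3)) for x in ctrl.landmark_of("wrist","vial1_mid")])
K=ctrl.calibration("side");ctrl.get_image("side");print([(x["score"],plane(K,x["position"],0).round(3)) for x in ctrl.landmark_of("side","tote")])
cv2.imwrite("pics/t2.png",im)
E
python3 d.py .422,.355,.03,1.613
```

```text
t: 43.65
tool_pos: [0.4454, 0.2708, 0.1669]
tool_rot: [0.066, -3.138, -0.002]
contact_force: [1.0, -0.7, -0.0]
opening: 0.0309
grip_force: 30.1
[]
[(0.81, array([0.472, 0.262, 0.012])), (0.37, array([ 0.603, -0.015,  0.012]))]
[(0.93, array([0.472, 0.319, 0.   ]))]
.422,.355,.03,1.613 ([2.0, 8.72, 13.67], [0.0, -0.005, 0.0])
```

```bash
python3 -m handwheel '[[[1,4.5,3],[0,0,0]],[[1.8,8.7,6],[0,0,0]],[[1.8,8.7,10],[0,0,0]],[[1.8,8.7,13.7],[0,0,0]],[[1.8,8.7,14],[0,0,0]]]';python3 -m handwheel '[[[0,0,0],[0,0,0]],[[0,0,0],[0,0,0]],[[0,0,0],[0,0,0]],[[0,0,-5],[0,0,0]],[[0,0,-11],[0,0,0]]]' 0; python3 -m handwheel '[[[0,-5,-6],[0,0,0]],[[0,-10,-12],[0,0,0]],[[0,-15,-15],[0,0,0]],[[0,-15,-15],[0,0,0]]]'; python3 - <<'E'
from h import *
w=ctrl.get_image("wrist");sc=ctrl.get_image("scene");sd=ctrl.get_image("side")
a=cv2.resize(w[:330],(400,206));
K=ctrl.calibration("side");print([(x["score"],plane(K,x["position"],0).round(3)) for x in ctrl.landmark_of("side","tote")])
top=np.hstack([cv2.resize(w,(400,250)),cv2.resize(sd[265:400,220:436],(400,250))])
bot=np.hstack([cv2.resize(sd[160:285,290:490],(400,250)),cv2.resize(sc[150:350,140:460],(400,250))])
cv2.imwrite("pics/fin.png",np.vstack([top,bot]));print(pose()[0])
E
```

```text
t: 44.52
tool_pos: [0.4224, 0.3521, 0.0235]
tool_rot: [0.062, -3.13, 0.005]
contact_force: [0.2, -0.2, -0.5]
opening: 0.0307
grip_force: 30.1
t: 45.15
tool_pos: [0.4235, 0.3543, 0.1374]
tool_rot: [0.066, -3.134, 0.001]
contact_force: [0.3, 0.7, 0.2]
opening: 0.0426
grip_force: 0.0
t: 45.65
tool_pos: [0.4324, 0.2035, 0.2913]
tool_rot: [-0.063, 3.139, 0.003]
contact_force: [-0.9, 0.1, -0.1]
opening: 0.0423
grip_force: 0.0
[(0.85, array([0.463, 0.315, 0.   ])), (0.71, array([ 0.478, -0.327,  0.   ]))]
[0.43144368 0.20515973 0.28708098]
```

View pics/fin.png

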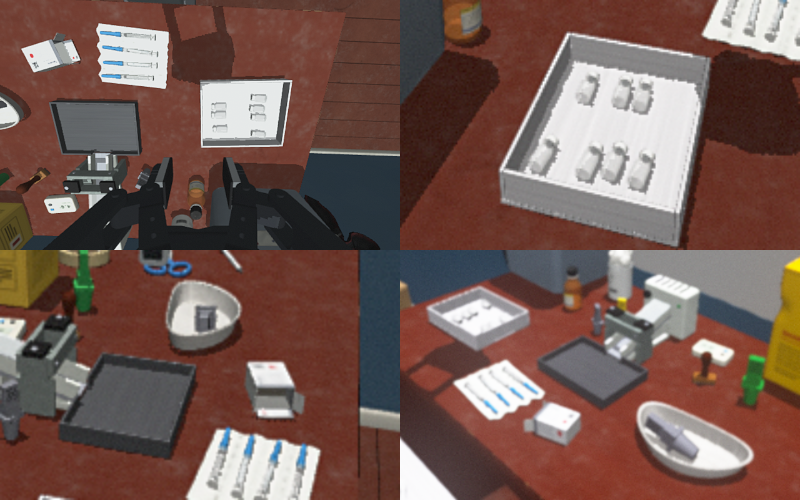

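All seven vials are in the tote, the catch tray and chute are empty, the stopper is in the dish, and the bystanders have not moved.

```bash
python3 -m handwheel '[[[0,0,0],[0,0,0]],[[0,0,0],[0,0,0]],[[0,0,0],[0,0,0]]]'; python3 -c "
from station import ctrl
print(ctrl.finish_job())"
```

```text
t: 46.22
tool_pos: [0.4311, 0.2054, 0.2859]
tool_rot: [0.067, -3.134, -0.0]
contact_force: [0.1, -0.3, 0.0]
opening: 0.0424
grip_force: 0.0
the job is handed in; nothing more can be done
None
```

I handed the job in at about 46 s: the stopper is in the kidney dish, all seven vials are in the aluminium tray, both vessels are standing level, and the bottle, stamp and logger were left alone; the hand-in returned no verdict.

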